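# Load a sample tube through the spring gate of a tube reader

## Task

Pick up the tube carrier with the blue-capped tube by its black fin, set it in the loading lane of the tube reader nose first, and slide it along the lane floor through the orange spring gate, under the pale hood, until it is fully home against the end stop and the gate has closed behind it. Keep the carrier upright all the time, let go of it, and leave the red-capped carrier and everything else on the bench where it stands.

Things in the scene. Friction and masses are not known exactly. Their poses are not given: they have to be found in the camera images.
- blue_carrier_mid (a point): Centre of the blue-capped tube carrier, 46 mm above its underside: a green sled 160 mm long (x), 40 mm wide (y), about 160 g, with a half-round nose 80 mm ahead and a square rear end 80 mm behind this point. A clear lying tube with a blue cap is fixed on it (up to 48 mm above the underside); behind the cap stands a black grip fin. Axes: x towards the nose, y left, z up.
- blue_carrier_grip (a point): Grip point of the blue-capped carrier: middle of its upright black fin, 60 mm behind the carrier's centre, 76 mm above its underside. The fin is 12 mm thick (y), 36 mm long (x); its top is 92 mm above the underside, and it is free to grasp from 26 mm above the underside upward. Same axes as the carrier.
- reader: White tube reader, fixed to the bench. Origin: on the bench under the middle of the closed gate; x runs inwards along the loading lane, y left, z up. The lane floor is 6 mm above the bench, from x = -170 to 222 mm. Beyond x = 232 mm stands the housing, 260 mm wide, 185 mm high.
- entry (a point): Middle of the entry lane, on its floor, 85 mm before the gate. The entry lane is 170 mm long and 60 mm wide between its grey side walls (24 mm high above the bench), narrowing over the last 58 mm to 49 mm. It ends at two dark gate posts, 60 mm apart and 58 mm high above the bench. Axes as the reader.
- home (a point): Where the carrier's centre is when fully home, its nose touching the black end stop: 142 mm beyond the gate, 52 mm above the bench (46 above the lane floor). The bay's walls are 48 mm apart, 44 mm high above the bench. It is open from above up to 130 mm beyond the gate, then under a pale hood (underside 66, top 70 mm above the bench). Axes as the reader.
- gate (a joint): Orange spring gate across the lane: an upright leaf 49 mm wide, 10 to 46 mm above the bench, on a vertical hinge at the reader's y = +27 mm. 0 rad is closed; it swings inwards only (to +x), at most 1.6 rad, into a pocket in the +y wall. Its spring presses about 2 N at the free edge when wide open. It can close only when the carrier's rear end is over 50 mm beyond the gate.
- red_carrier_mid (a point): Centre (46 mm up) of the other carrier, the same but with a red cap; to be left alone.
- burner_mid (a point): A chromed bench burner (not lit), foot 84 mm across, 135 mm high, the point 60 mm up on its axis; bystander.
- beaker_mid (a point): Middle of a clear empty plastic beaker, 72 mm across, 95 mm high; bystander.
- wash_bottle_mid (a point): Middle of a white bottle with a red cap, 72 mm across, 170 mm high; bystander.
- spare_cap_mid (a point): Middle of a loose grey tube cap lying on the bench, 34 mm across, 18 mm high; bystander.
There are look-alikes about, which are no part of the job. Leave any pink or purple look-alike of the part that bears blue_carrier_mid alone.

How it is judged:
On the way:
1. the blue-capped carrier, low in the lane, is half-way through the gate and holds it open (y of blue_carrier_mid in the frame of reader between -0.015 and 0.015 m and z of blue_carrier_mid in the frame of reader below 0.066 m and x of blue_carrier_mid in the frame of reader between -0.06 and 0.09 m and value of joint gate above 0.7 rad), for 0.1 s.
At the end, for the whole second after the job is handed in: The blue-capped carrier rests upright on the lane floor in the bay, straight in the lane, its nose within 10 mm of the end stop, at rest and released, and the spring gate is closed (below 0.08 rad) behind it (x of blue_carrier_mid in the frame of reader between 0.132 and 0.15 m and y of blue_carrier_mid in the frame of reader between -0.01 and 0.01 m and z of blue_carrier_mid in the frame of reader below 0.057 m and angle between blue_carrier_mid's own z axis and vertical below 0.1 rad and angle between the x axis of blue_carrier_mid and the x axis of reader, either way round below 0.15 rad and value of joint gate below 0.08 rad and linear speed of blue_carrier below 0.02 m/s); the robot touches nothing.
It fails at once if the blue-capped carrier is tipped by more than 35 degrees (angle between blue_carrier_mid's own z axis and vertical above 0.61 rad).
It fails at once if the red-capped carrier or another thing on the bench is moved by more than 25 mm (distance of any of red_carrier_mid, burner_mid, beaker_mid, wash_bottle_mid, spare_cap_mid from where it was at the start of the episode above 0.025 m).
It also fails if it takes over 45 s, if anything falls off the work surface, if the arm or the gripper's body presses on something with over 40 N, if the wrist force passes 120 N, or if a joint passes its speed limit or range.

## Robot

A 6-joint arm with a two-finger parallel gripper is mounted at the origin on the work surface. World frame = base frame: x ahead of the robot, y to its left, z up, the work surface at z = 0. Lengths are in m, angles in rad, forces in N, time in s.
With the tool pointing down it reaches from about 0.275 to 0.975 m from the base axis. Payload 8.4 kg.
Tool frame: the origin (TCP) lies at the very end of the fingers, on their centre line; the grasp point (between the pads) lies 19 mm behind it; z points along the fingers, y is the line along which they close (so a half turn about z gives the same grasp; the last joint's range is limited). The gripper opens to 92 mm and grips with 3 to 60 N. Pads are 20 mm wide; open, the fingers measure 128 mm over their backs; the gripper's body (75 mm by 189 mm) begins 69 mm behind the grasp point.
Start: joints at [1.326, 0.353, 1.633, -0, 1.155, -0.002], TCP at [0.15, 0.607, 0.215] pointing down, gripper open.
Joint ranges: [-2.63, 2.63], [-0.92, 2.1], [0.06, 2.66], [-1.3, 4.44], [0, 2.69], [-3.02, 3.02]. Speed limits (rad/s): [2.22, 2.22, 2.79, 3.14, 3.14, 3.14].

## Interface

Orientations are given as a unit quaternion [w, x, y, z].
In Python, from workcell import telemetry, optics, job_done gives the robot as it stands.
- The arm moves only by the tool step_arm, never from a script. Its argument "rows" is a list that holds one entry, the list of rows, each a list of 7 numbers: the shift along the tool's x, y, z in mm, then the turn, a rotation vector about the tool's x, y, z in degrees, then the finger opening in mm, from 0 to 91.9. In form: [[[dx, dy, dz, rx, ry, rz, grip], ...]]. A call has exactly 10 rows; each row shifts and turns the commanded pose from where the row before left it, along the tool's axes as they then stand; what a row does not reach is not made up. A row lasts 1/8 s, in which the tool goes at most 62.5 mm and 10.7 degrees, less where a joint would pass 70% of its speed; a pose out of reach is approached as far as the arm can. A call is refused whole if a number of a shift passes 62.5 or a number of a turn 10.7, either way. A call with a gripper value outside its range is refused whole. The fingers move at their own pace and stop on an object; "squeeze" is the grip in N (left out, the last holds). Time passes only in rows, so rows that do not move let the fingers close, or fill a call up. It gives the time, the measured TCP pose, the force, the opening and the grip force at its end, in the units of the state.
- telemetry.read_state(): the state, without advancing time (a new reading comes with each control period).
- optics.snapshot(name): name is "side" or "top" or "wrist"; returns a dict with "img" (400x640x3 uint8, red, green, blue), "vertical_fov" (degrees; the focal length in pixels is half the picture's height over the tangent of half this angle, whatever the lens; pixels are square), "cx", "cy" (the principal point, pixels), "extrinsics" (4x4, takes a point from camera to world coordinates). Camera axes: x right, y up, looking along -z (the intrinsics and any distortion apply to the point x, -y, -z); pixel columns grow to the right and rows downward; lengths in m; the calibration is good to about 2 mm. The wrist camera is an equidistant fisheye: a pixel r from the principal point sees the ray r / f radians off the axis. A picture is of the moment at which its call begins. There is no depth.
- job_done(): hands the job in; it is judged then, once.
The state is a dict: "t": time; "joint_positions": joint angles; "qvel": joint speeds; "effort": joint torques, N m; "tcp_pos": TCP position; "orientation": TCP orientation; "ft_force": force on the tool from outside, world axes, zero at the start; "ft_torque": the same for the moment, N m; "width": finger opening in m; "gripper_force": force on a finger pad.
Only numpy, scipy, OpenCV 4.12 (cv2) and the standard library are available. Lean on these libraries where they do the work, as an engineer would, in place of code of your own. Each camera call takes 0.05 s, during which the arm holds its last target. There are 200 camera calls.

## Working session

There is one attempt and no reset: what is moved stays moved. The work goes in short steps, Python scripts to look and compute and a tool call to move; the robot and the scene stay as the last step left them, time stands still between calls to the robot, and variables do not carry over. Pictures are saved under pics/ and viewed, at most 10 in all, crops included, and the job is handed in when it is done.

Besides the shell and the picture viewer there is one more tool, called after "Emit:" in YAML: its name, and indented under it one key for each argument. step_arm: Moves the arm, as the interface text tells. Its arguments: {"type":"object","properties":{"rows":{"type":"array","items":{"type":"array","items":{"type":"array","items":{"type":"number"}}}},"squeeze":{"type":"number"}},"required":["rows"]}

```bash
mkdir -p pics; cat > h.py <<'E'
import numpy as np, cv2
from workcell import telemetry, optics, job_done
def snap(n,f=None):
    s=optics.snapshot(n)
    if f: cv2.imwrite('pics/'+f,s['img'][:,:,::-1])
    return s
def ray(s,u,v):
    f=200/np.tan(np.radians(s['vertical_fov'])/2)
    a,b=(u-s['cx'])/f,(v-s['cy'])/f
    E=np.array(s['extrinsics'])
    if s.get('fish'):
        r=np.hypot(a,b); k=np.sin(r)/r if r>1e-9 else 1; d=np.array([a*k,-b*k,-np.cos(r)])
    else: d=np.array([a,-b,-1.])
    return E[:3,3],E[:3,:3]@d
def onz(s,u,v,z):
    o,d=ray(s,u,v); return (o+d*(z-o[2])/d[2])
E
python3 - <<'E'
from h import *
for n in('top','side','wrist'):
    s=snap(n,n+'0.png'); print(n,s['vertical_fov'],s['cx'],s['cy'],np.round(s['extrinsics'],3).tolist(),[k for k in s])
print(telemetry.read_state())
E
```

```text
top 50.8415900069632 321.0315886457142 196.03748832000448 [[-0.049, 0.979, -0.198, 0.306], [-0.999, -0.049, 0.006, -0.003], [-0.004, 0.198, 0.98, 1.262], [0.0, 0.0, 0.0, 1.0]] ['img', 'vertical_fov', 'cx', 'cy', 'extrinsics']
side 52.359089563418394 319.27496203638333 202.7987313212562 [[0.873, 0.282, -0.398, 0.074], [-0.488, 0.534, -0.69, -0.809], [0.018, 0.797, 0.604, 0.784], [0.0, 0.0, 0.0, 1.0]] ['img', 'vertical_fov', 'cx', 'cy', 'extrinsics']
wrist 65.70646984690485 318.1502998590772 201.84247737822776 [[0.24, -0.935, -0.261, 0.076], [0.971, 0.231, 0.066, 0.624], [-0.002, -0.269, 0.963, 0.384], [0.0, 0.0, 0.0, 1.0]] ['img', 'vertical_fov', 'cx', 'cy', 'extrinsics']
{'t': 0.15, 'joint_positions': array([ 1.32556920e+00,  3.53482106e-01,  1.63393616e+00, -1.23648475e-06,
        1.15519618e+00, -2.37678940e-03]), 'qvel': array([-9.25560561e-04, -1.88073589e-03, -1.52380338e-03,  2.57323302e-04,
       -1.17868826e-05, -1.48585941e-03]), 'effort': array([ 6.77501102e-04, -5.94211149e+01, -3.34468782e+01,  6.98960200e-02,
        2.04923004e-02, -1.00568977e-04]), 'tcp_pos': array([0.15019203, 0.6063112 , 0.21405211]), 'orientation': array([-6.25272391e-05,  1.21126744e-01,  9.92636918e-01, -5.07054940e-04]), 'ft_force': array([ 0.53178753, -0.6183831 , -0.28328505]), 'ft_torque': array([ 0.01441874,  0.0498361 , -0.01840105]), 'gripper_force': 0.0, 'width': 0.09194670169267141}
```

View pics/top0.png

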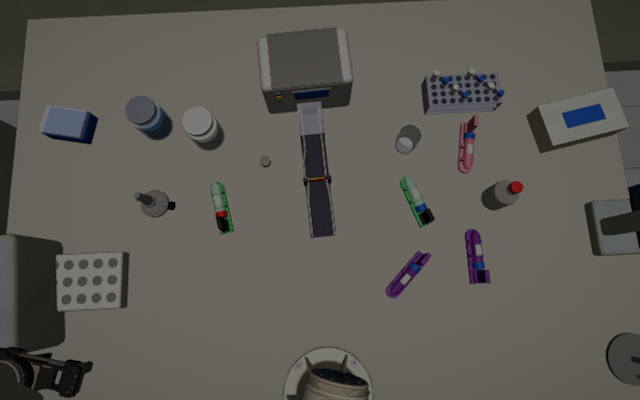

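View pics/side0.png

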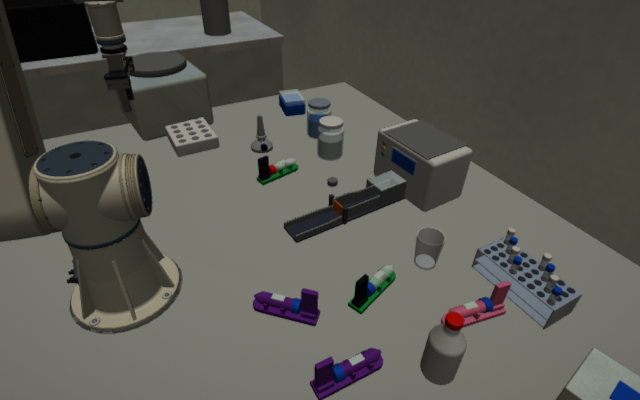

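The top view shows the blue-capped green carrier at about (417,202), nose up-left at (406,180), with its fin at (427,215). The lane runs from (322,235) to (311,105) with the orange gate at (317,179). The side view shows the same layout: carrier at (372,288), gate at (338,207).

```bash
python3 - <<'E'
from h import *
s=snap('top'); im=s['img']; hsv=cv2.cvtColor(im,cv2.COLOR_RGB2HSV)
def box(m,x0,x1,y0,y1):
    k=np.zeros_like(m);k[y0:y1,x0:x1]=m[y0:y1,x0:x1]
    return np.argwhere(k>0)[:,::-1]
g=box(cv2.inRange(hsv,(45,100,40),(75,255,255)),390,445,165,235)
P=np.array([onz(s,u,v,.010) for u,v in g])[:,:2].astype(np.float32)
r=cv2.minAreaRect(P); print('green',len(P),r, cv2.boxPoints(r).round(3).tolist())
bl=box(cv2.inRange(hsv,(105,120,40),(125,255,255)),390,445,165,235)
print('cap px',bl.mean(0),onz(s,*bl.mean(0),.04))
k=box(cv2.inRange(im,(0,0,0),(28,28,28)),412,440,200,230)
print('fin px',len(k),k.min(0),k.max(0),k.mean(0),onz(s,*k.mean(0),.07))
o=box(cv2.inRange(hsv,(5,130,60),(20,255,255)),295,340,165,195)
Q=np.array([onz(s,u,v,.046) for u,v in o]);print('gate',len(o),o.min(0),o.max(0),Q.mean(0),Q.min(0),Q.max(0))
d=box(cv2.inRange(im,(0,0,0),(60,60,60)),295,340,185,240)
L=[]
for v in range(188,234,3):
    c=d[d[:,1]==v][:,0]; 
    a=onz(s,(c.min()+c.max())/2,v,.006); L.append(a); print(v,c.min(),c.max(),a.round(3))
big=cv2.resize(im[90:245,290:445],None,fx=3.8,fy=3.8,interpolation=cv2.INTER_CUBIC)
cv2.imwrite('pics/c.png',np.clip(big[:,:,::-1]*1.6,0,255))
E
```

```text
green 219 ((0.5277237892150879, -0.28632789850234985), (0.15796032547950745, 0.03785081207752228), 25.27454376220703) [[0.4480000138282776, -0.30300000309944153], [0.46399998664855957, -0.3370000123977661], [0.6069999933242798, -0.27000001072883606], [0.5910000205039978, -0.23499999940395355]]
cap px [420.83333333 207.48333333] [ 0.50431914 -0.30225437  0.04      ]
fin px 139 [419 209] [433 223] [425.98561151 216.51798561] [ 0.47261144 -0.30708409  0.07      ]
gate 34 [310 177] [324 179] [ 0.60741529 -0.00106252  0.046     ] [ 0.60411216 -0.02217322  0.046     ] [0.61067157 0.01969319 0.046     ]
188 306 326 [0.586 0.003 0.006]
191 306 327 [0.577 0.002 0.006]
194 310 327 [ 0.567 -0.003  0.006]
197 310 328 [ 0.557 -0.004  0.006]
200 310 328 [ 0.548 -0.004  0.006]
203 310 329 [ 0.539 -0.005  0.006]
206 310 329 [ 0.53  -0.005  0.006]
209 311 329 [ 0.52  -0.006  0.006]
212 311 330 [ 0.511 -0.007  0.006]
215 311 330 [ 0.502 -0.006  0.006]
218 312 330 [ 0.493 -0.007  0.006]
221 312 331 [ 0.484 -0.008  0.006]
224 312 331 [ 0.474 -0.008  0.006]
227 313 331 [ 0.465 -0.009  0.006]
230 313 332 [ 0.456 -0.01   0.006]
233 313 332 [ 0.447 -0.01   0.006][ WARN:0@1.089] global loadsave.cpp:1063 imwrite_ Unsupported depth image for selected encoder is fallbacked to CV_8U.
```

View pics/c.png

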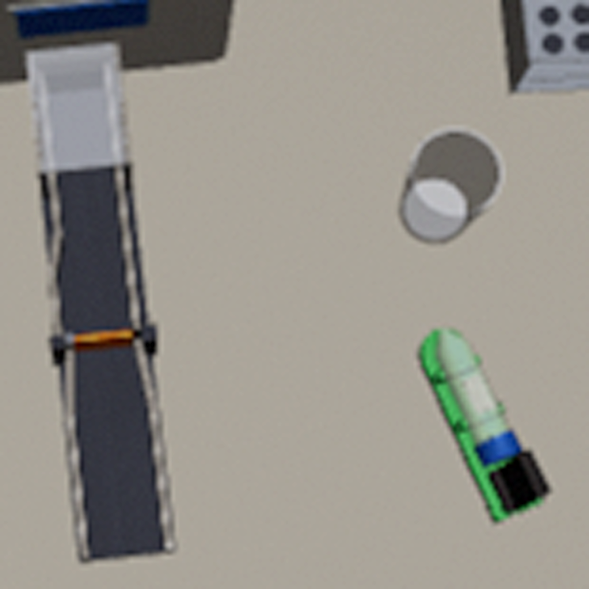

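The crop shows the lane clear, the gate closed, and the carrier free-standing; the beaker is ahead of it. Lane yaw ≈ 3.3°, gate at (0.607, 0.000). Carrier at (0.528, -0.286), yaw 25.3°, so the fin is at about (0.473, -0.312). Next I plan the rows to hover above the fin.

```bash
cat >> h.py <<'E'
from scipy.spatial.transform import Rotation as R
def down(yaw): # tool z down, tool x at world yaw (deg)
    c,s_=np.cos(np.radians(yaw)),np.sin(np.radians(yaw))
    return R.from_matrix(np.array([[c,s_,0],[s_,-c,0],[0,0,-1.]]))
def plan(pos,yaw,n,start=None):
    st=telemetry.read_state(); q=st['orientation']
    p0,r0=start or (st['tcp_pos'],R.from_quat([q[1],q[2],q[3],q[0]]))
    w=(r0.inv()*down(yaw)).as_rotvec(degrees=True)/n
    p,r=np.array(p0),r0; dp=(np.array(pos)-p0)/n
    print('turn/row',w.round(2))
    for i in range(n):
        print(np.round(r.inv().apply(dp),1).tolist()if 0 else np.round(1000*r.inv().apply(dp),1).tolist())
        r=r*R.from_rotvec(w,degrees=True)
E
python3 -c "
from h import *
plan([.473,-.312,.215],25,20)"
```

```text
turn/row [-0.    0.    7.05]
[-26.7, -40.7, -0.0]
[-31.5, -37.1, -0.0]
[-35.8, -33.0, -0.0]
[-39.6, -28.3, -0.0]
[-42.8, -23.2, -0.0]
[-45.3, -17.8, -0.0]
[-47.1, -12.1, -0.0]
[-48.3, -6.2, -0.0]
[-48.7, -0.2, -0.0]
[-48.3, 5.7, -0.0]
[-47.3, 11.6, -0.0]
[-45.5, 17.3, -0.0]
[-43.0, 22.8, -0.0]
[-39.9, 27.9, -0.0]
[-36.1, 32.6, -0.0]
[-31.9, 36.8, -0.0]
[-27.1, 40.4, -0.0]
[-21.9, 43.4, -0.0]
[-16.4, 45.8, -0.0]
[-10.7, 47.5, -0.0]
```

Emit:
step_arm:
  rows:
    - [[-26.7,-40.7,0,0,0,7.05,91],[-31.5,-37.1,0,0,0,7.05,91],[-35.8,-33,0,0,0,7.05,91],[-39.6,-28.3,0,0,0,7.05,91],[-42.8,-23.2,0,0,0,7.05,91],[-45.3,-17.8,0,0,0,7.05,91],[-47.1,-12.1,0,0,0,7.05,91],[-48.3,-6.2,0,0,0,7.05,91],[-48.7,-0.2,0,0,0,7.05,91],[-48.3,5.7,0,0,0,7.05,91]]

```text
t: 1.45
tcp_pos: [0.3121, 0.1461, 0.2148]
orientation: [0.0, 0.673, 0.74, 0.0]
ft_force: [1.3, 0.4, 0.1]
width: 0.0911
gripper_force: 0.0
```

Emit:
step_arm:
  rows:
    - [[-47.3,11.6,0,0,0,7.05,91],[-45.5,17.3,0,0,0,7.05,91],[-43,22.8,0,0,0,7.05,91],[-39.9,27.9,0,0,0,7.05,91],[-36.1,32.6,0,0,0,7.05,91],[-31.9,36.8,0,0,0,7.05,91],[-27.1,40.4,0,0,0,7.05,91],[-21.9,43.4,0,0,0,7.05,91],[-16.4,45.8,0,0,0,7.05,91],[-10.7,47.5,0,0,0,7.05,91]]

```text
t: 2.7
tcp_pos: [0.474, -0.313, 0.2145]
orientation: [-0.0, 0.977, 0.215, -0.0]
ft_force: [0.5, 0.1, 1.4]
width: 0.0906
gripper_force: 0.0
```

```bash
python3 -c "
from h import *
s=snap('wrist','w1.png');s['fish']=1
st=telemetry.read_state();print(st['tcp_pos'],st['orientation'],st['joint_positions'])
im=s['img'];hsv=cv2.cvtColor(im,cv2.COLOR_RGB2HSV)
m=cv2.inRange(hsv,(45,100,40),(75,255,255));g=np.argwhere(m>0)[:,::-1]
P=np.array([onz(s,u,v,.005) for u,v in g])[:,:2].astype(np.float32)
r=cv2.minAreaRect(P);print(r,cv2.boxPoints(r).round(3).tolist())
print('ext',np.round(s['extrinsics'],3).tolist())
"
```

```text
[ 0.47608133 -0.31803072  0.21465329] [1.97281323e-03 9.77307961e-01 2.11813041e-01 7.02781969e-04] [-0.59047391  0.26977338  1.75060554 -0.00191973  1.117398    0.55429962]
((0.533297061920166, -0.009249567985534668), (0.6596553325653076, 0.1572265774011612), 89.19218444824219) [[0.44999998807907104, -0.33799999952316284], [0.6069999933242798, -0.3400000035762787], [0.6169999837875366, 0.3190000057220459], [0.45899999141693115, 0.32199999690055847]]
ext [[0.42, 0.874, 0.245, 0.543], [-0.907, 0.405, 0.113, -0.282], [0.0, -0.27, 0.963, 0.384], [0.0, 0.0, 0.0, 1.0]]
```

View pics/w1.png

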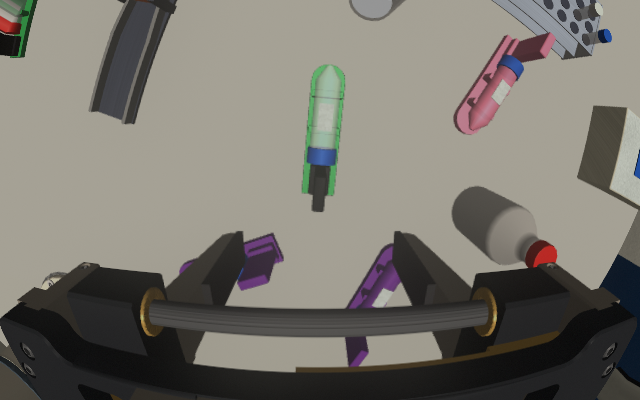

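The wrist view shows the carrier at about (322,130), with its fin between the open fingers at (318,190). The lane entry is at upper left.

```bash
python3 -c "
from h import *
s=snap('wrist');s['fish']=1
st=telemetry.read_state();print(st['tcp_pos'],st['orientation'])
im=s['img'];hsv=cv2.cvtColor(im,cv2.COLOR_RGB2HSV)
m=cv2.inRange(hsv,(45,100,40),(75,255,255));m[:,:280]=0;m[:,370:]=0
g=np.argwhere(m>0)[:,::-1]
P=np.array([onz(s,u,v,.008) for u,v in g])[:,:2].astype(np.float32)
r=cv2.minAreaRect(P);print(r,cv2.boxPoints(r).round(3).tolist())
b=cv2.inRange(hsv,(105,120,60),(125,255,255));b[:,:290]=0;b[:,350:]=0;b[:130]=0;b[180:]=0
c=np.argwhere(b>0)[:,::-1];print('cap',c.min(0),c.max(0),onz(s,*c.mean(0),.04))
for v in range(168,214,4):
    row=im[v,300:345].max(1); k=np.where(row<70)[0]+300
    print(v,k.min(),k.max(),onz(s,(k.min()+k.max())/2,v,.092).round(4)) if len(k) else print(v)
"
```

```text
[ 0.47494871 -0.31527164  0.21434678] [9.09917210e-04 9.76691031e-01 2.14647797e-01 3.54636907e-04]
((0.5312960147857666, -0.29382237792015076), (0.1583423912525177, 0.039204031229019165), 19.58915138244629) [[0.44999998807907104, -0.3019999861717224], [0.46299999952316284, -0.33899998664855957], [0.6119999885559082, -0.28600001335144043], [0.5989999771118164, -0.24899999797344208]]
cap [302 148] [329 165] [ 0.50417273 -0.30365634  0.04      ]
168 306 323 [ 0.4997 -0.3047  0.092 ]
172 305 323 [ 0.496  -0.3058  0.092 ]
176 305 323 [ 0.4924 -0.3074  0.092 ]
180 304 322 [ 0.4885 -0.3082  0.092 ]
184 304 322 [ 0.4849 -0.3098  0.092 ]
188 303 322 [ 0.4811 -0.311   0.092 ]
192 303 321 [ 0.4772 -0.3122  0.092 ]
196 307 317 [ 0.4736 -0.3138  0.092 ]
200 307 317 [ 0.4699 -0.3155  0.092 ]
204 307 317 [ 0.4661 -0.3172  0.092 ]
208 307 316 [ 0.4622 -0.3184  0.092 ]
212
```

```bash
python3 -c "
from h import *
print(telemetry.read_state()['tcp_pos'])
plan([.476,-.313,.060],21.5,8,(np.array([.4732,-.3125,.2146]),down(25)))"
```

```text
[ 0.47494871 -0.31527164  0.21434678]
turn/row [0.   0.   0.44]
[0.3, 0.2, 19.3]
[0.3, 0.2, 19.3]
[0.3, 0.2, 19.3]
[0.3, 0.2, 19.3]
[0.3, 0.2, 19.3]
[0.3, 0.2, 19.3]
[0.3, 0.2, 19.3]
[0.3, 0.2, 19.3]
```

Emit:
step_arm:
  rows:
    - [[0.3,0.2,19.3,0,0,0.44,91],[0.3,0.2,19.3,0,0,0.44,91],[0.3,0.2,19.3,0,0,0.44,91],[0.3,0.2,19.3,0,0,0.44,91],[0.3,0.2,19.3,0,0,0.44,91],[0.3,0.2,19.3,0,0,0.44,91],[0.3,0.2,19.3,0,0,0.44,60],[0.3,0.2,19.3,0,0,0.44,40],[0,0,0,0,0,0,40],[0,0,0,0,0,0,40]]
  squeeze: 25

```text
t: 4.05
tcp_pos: [0.4767, -0.3117, 0.0608]
orientation: [0.0, 0.982, 0.188, 0.0]
ft_force: [0.4, -1.0, 1.2]
width: 0.0532
gripper_force: 0.0
```

```bash
python3 -c "
from h import *
s=snap('wrist','w2.png');print(telemetry.read_state())"
```

```text
{'t': 4.1, 'joint_positions': array([-5.81898445e-01,  4.58688571e-01,  1.87207321e+00,  3.59986306e-05,
        8.09851622e-01,  6.11838692e-01]), 'qvel': array([-0.00360772, -0.00387937, -0.00339715, -0.00101568, -0.00232427,
        0.00138099]), 'effort': array([ 5.49120409e-02, -5.73577988e+01, -2.44700146e+01,  5.39389090e-02,
       -4.71706531e-03, -6.10136412e-03]), 'tcp_pos': array([ 0.47692652, -0.31195617,  0.06105412]), 'orientation': array([3.31636768e-04, 9.82283080e-01, 1.87402539e-01, 3.60442754e-04]), 'ft_force': array([-1.18854951,  0.72930194,  1.01392684]), 'ft_torque': array([0.00404815, 0.13009543, 0.00552825]), 'gripper_force': 0.0, 'width': 0.049179725984536}
```

View pics/w2.png

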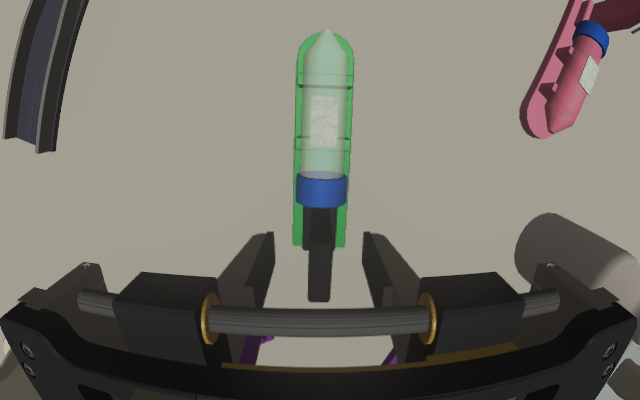

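The fin at (319,265) is centred between the fingers (273 and 363), and the carrier is aligned within about 1.5°. I close, then lift 30 mm.

Emit:
step_arm:
  rows:
    - [[0,0,0,0,0,0.2,20],[0,0,0,0,0,0.2,8],[0,0,0,0,0,0.2,5],[0,0,0,0,0,0.2,5],[0,0,0,0,0,0,5],[0,0,0,0,0,0,5],[0,0,0,0,0,0,5],[0,0,-10,0,0,0,5],[0,0,-10,0,0,0,5],[0,0,-10,0,0,0,5]]
  squeeze: 35

```text
t: 5.35
tcp_pos: [0.4766, -0.312, 0.0911]
orientation: [0.0, 0.984, 0.18, 0.0]
ft_force: [0.2, 0.1, -1.5]
width: 0.0117
gripper_force: 35.0
```

```bash
python3 -c "
from h import *
st=telemetry.read_state();q=st['orientation'];print(R.from_quat([q[1],q[2],q[3],q[0]]).as_matrix()[:,0])
p=st['tcp_pos'];p[2]=.16
plan([.4423,-.010,.16],3.3,14,(p,down(20.75)))"
```

```text
[9.34996660e-01 3.54656478e-01 1.67849458e-04]
turn/row [0.   0.   1.25]
[5.3, -21.0, 0.0]
[4.9, -21.1, 0.0]
[4.4, -21.3, 0.0]
[4.0, -21.3, 0.0]
[3.5, -21.4, 0.0]
[3.0, -21.5, 0.0]
[2.6, -21.6, 0.0]
[2.1, -21.6, 0.0]
[1.6, -21.6, 0.0]
[1.2, -21.7, 0.0]
[0.7, -21.7, 0.0]
[0.2, -21.7, 0.0]
[-0.3, -21.7, 0.0]
[-0.7, -21.7, 0.0]
```

Emit:
step_arm:
  rows:
    - [[0,0,-20,0,0,0,5],[0,0,-25,0,0,0,5],[0,0,-24,0,0,0,5],[5.3,-21,0,0,0,1.25,5],[4.9,-21.1,0,0,0,1.25,5],[4.4,-21.3,0,0,0,1.25,5],[4,-21.3,0,0,0,1.25,5],[3.5,-21.4,0,0,0,1.25,5],[3,-21.5,0,0,0,1.25,5],[2.6,-21.6,0,0,0,1.25,5]]

```text
t: 6.6
tcp_pos: [0.4593, -0.1603, 0.1599]
orientation: [0.0, 0.995, 0.104, 0.0]
ft_force: [-0.4, 0.4, -1.0]
width: 0.0116
gripper_force: 35.0
```

Emit:
step_arm:
  rows:
    - [[2.1,-21.6,0,0,0,1.25,5],[1.6,-21.6,0,0,0,1.25,5],[1.2,-21.7,0,0,0,1.25,5],[0.7,-21.7,0,0,0,1.25,5],[0.2,-21.7,0,0,0,1.25,5],[-0.3,-21.7,0,0,0,1.25,5],[-0.7,-21.7,0,0,0,1.25,5],[0,0,0,0,0,0,5],[0,0,0,0,0,0,5],[0,0,0,0,0,0,5]]

```text
t: 7.85
tcp_pos: [0.4424, -0.0107, 0.1594]
orientation: [0.0, 1.0, 0.028, 0.0]
ft_force: [0.7, 0.4, -2.4]
width: 0.0115
gripper_force: 35.0
```

```bash
python3 -c "
from h import *
s=snap('wrist','w3.png');s['fish']=1;st=telemetry.read_state();print(st['tcp_pos'],st['orientation'],st['width'])
im=s['img'];hsv=cv2.cvtColor(im,cv2.COLOR_RGB2HSV)
m=cv2.inRange(hsv,(45,100,40),(75,255,255));m[:,:280]=0;m[:,370:]=0
g=np.argwhere(m>0)[:,::-1]
P=np.array([onz(s,u,v,.108) for u,v in g])[:,:2].astype(np.float32)
r=cv2.minAreaRect(P);print(r,cv2.boxPoints(r).round(3).tolist())
o=cv2.inRange(hsv,(5,130,60),(20,255,255));c=np.argwhere(o>0)[:,::-1];print('gate',c.min(0),c.max(0),c.mean(0),onz(s,*c.mean(0),.046))
"
```

```text
[ 0.44235449 -0.01063405  0.15926883] [6.24483052e-05 9.99601420e-01 2.82310945e-02 5.23234947e-05] 0.011546048502895841
((0.5058209300041199, -0.007936801761388779), (0.14922456443309784, 0.03987069055438042), 3.252234697341919) [[0.4300000071525574, 0.00800000037997961], [0.4320000112056732, -0.03200000151991844], [0.5809999704360962, -0.024000000208616257], [0.5789999961853027, 0.01600000075995922]]
gate [73 20] [639 399] [362.6217656  324.59665145] [ 0.2960347  -0.07080914  0.046     ]
```

View pics/w3.png

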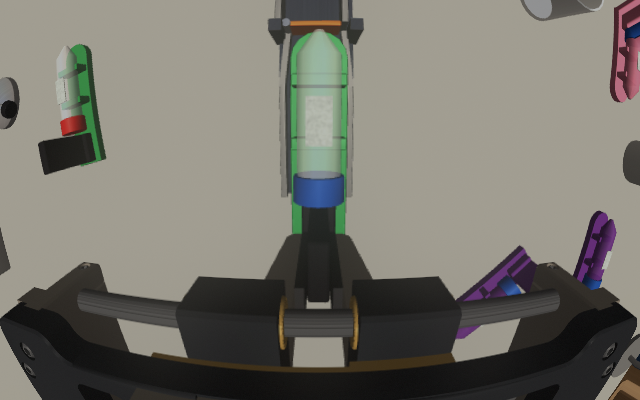

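The carrier hangs straight, nose at (320,32), yaw 3.25°. The lane walls are at columns 285 and 350 near row 195, the posts at (275,30) and (357,30), and the orange gate at row 22.

```bash
python3 -c "
from h import *
s=snap('wrist');s['fish']=1
im=s['img'];hsv=cv2.cvtColor(im,cv2.COLOR_RGB2HSV)
o=cv2.inRange(hsv,(5,110,50),(22,255,255));o[35:]=0;o[:,:270]=0;o[:,370:]=0
c=np.argwhere(o>0)[:,::-1];print('gate',c.min(0),c.max(0),c.mean(0),onz(s,*c.mean(0),.046))
for v in (28,34,100,130,160,185): # dark/grey vs bench profile
    row=im[v].astype(int); b=np.abs(row-np.median(row[[230,240,250,390,400,410]],axis=0)).sum(1)>45
    k=[u for u in range(262,378) if b[u]]; z=.058 if v<40 else .024
    if k: a=onz(s,k[0],v,z);e=onz(s,k[-1],v,z);print(v,k[0],k[-1],((a+e)/2).round(4),np.linalg.norm(a-e).round(4))
"
```

```text
gate [289  20] [341  33] [314.95076401  25.68251273] [6.03822892e-01 5.73786267e-04 4.60000000e-02]
28 268 363 [ 5.992e-01 -2.000e-04  5.800e-02] 0.0829
34 270 361 [ 0.5934 -0.0006  0.058 ] 0.0792
100 279 353 [ 0.5353 -0.0041  0.024 ] 0.072
130 279 352 [ 0.5056 -0.0053  0.024 ] 0.0716
160 280 352 [ 0.4757 -0.0074  0.024 ] 0.0717
185 281 352 [ 0.4502 -0.0094  0.024 ] 0.0719
```

Emit:
step_arm:
  rows:
    - [[0,-1.3,20,0,0,0,5],[0,0,20,0,0,-0.1,5],[0,0,20,0,0,0,5],[0,0,15,0,0,0,5],[0,0,10,0,0,0,5],[0,0,5,0,0,0,5],[0,0,1,0,0,0,5],[0,0,0,0,0,0,5],[0,0,0,0,0,0,5],[0,0,0,0,0,0,5]]

```text
t: 9.2
tcp_pos: [0.4424, -0.0087, 0.0684]
orientation: [0.0, 1.0, 0.029, 0.0]
ft_force: [0.4, -0.0, -1.9]
width: 0.0118
gripper_force: 35.0
```

Emit:
step_arm:
  rows:
    - [[8,0,0.8,0,0,0,5],[10,0,0,0,0,0,5],[10,0,0,0,0,0,5],[10,0,0,0,0,0,5],[10,0,0,0,0,0,5],[10,0,0,0,0,0,5],[10,0,0,0,0,0,5],[10,0,0,0,0,0,5],[10,0,0,0,0,0,5],[0,0,0,0,0,0,5]]

```text
t: 10.45
tcp_pos: [0.5318, -0.0036, 0.0675]
orientation: [0.0, 1.0, 0.029, 0.001]
ft_force: [0.9, -1.3, -2.1]
width: 0.0117
gripper_force: 34.9
```

```bash
python3 -c "
from h import *
snap('wrist','w4.png');st=telemetry.read_state();print(st['tcp_pos'],st['ft_force'],st['ft_torque'])"
```

```text
[ 0.53132246 -0.00360177  0.06754201] [ 1.67681188 -1.52234685 -2.16552353] [-0.58904525  0.05370066 -0.34076889]
```

View pics/w4.png

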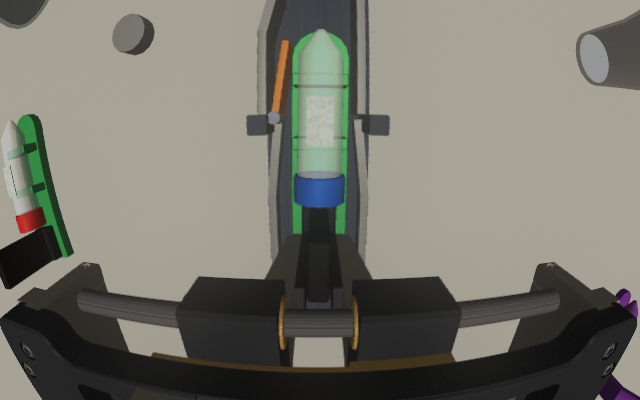

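The nose is through and the gate is swung wide open (orange leaf at (280,75)). The carrier (column 320) is centred between the posts (268 to 370). I continue the slide.

Emit:
step_arm:
  rows:
    - [[10,0,0,0,0,0,5],[10,0,0,0,0,0,5],[10,0,0,0,0,0,5],[10,0,0,0,0,0,5],[10,0,0,0,0,0,5],[10,0,0,0,0,0,5],[10,0,0,0,0,0,5],[10,0,0,0,0,0,5],[10,0,0,0,0,0,5],[0,0,0,0,0,0,5]]

```text
t: 11.75
tcp_pos: [0.6213, 0.0017, 0.0675]
orientation: [0.0, 1.0, 0.029, 0.001]
ft_force: [1.1, -1.4, -2.0]
width: 0.012
gripper_force: 35.0
```

Emit:
step_arm:
  rows:
    - [[10,0,0,0,0,0,5],[10,0,0,0,0,0,5],[10,0,0,0,0,0,5],[10,0,0,0,0,0,5],[8,0,0,0,0,0,5],[6,0,0,0,0,0,5],[4,0,0,0,0,0,5],[3,0,0,0,0,0,5],[0,0,0,0,0,0,5],[0,0,0,0,0,0,5]]

```text
t: 13.0
tcp_pos: [0.6808, 0.0055, 0.0675]
orientation: [-0.0, 1.0, 0.029, 0.0]
ft_force: [0.9, 0.2, -2.2]
width: 0.0116
gripper_force: 35.0
```

```bash
python3 -c "
from h import *
snap('wrist','w5.png');st=telemetry.read_state();print(st['tcp_pos'],st['ft_force'],st['ft_torque'])"
```

```text
[0.68067165 0.00543931 0.06742161] [ 0.62001534  0.10413218 -2.55555479] [-0.08354704  0.28336794 -0.02936833]
```

View pics/w5.png

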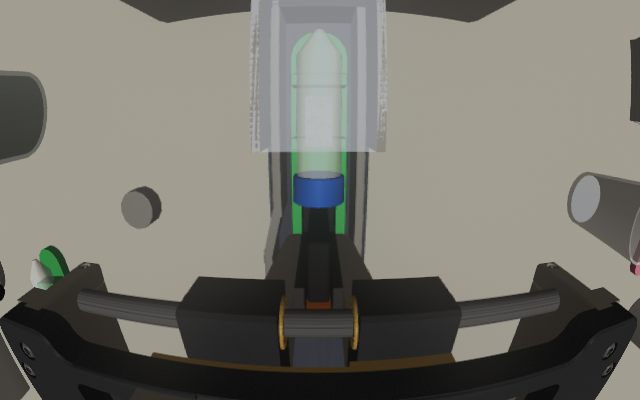

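The nose (319,32) is under the hood close to the end stop, and the orange gate already shows behind at (318,303). I creep the last few millimetres.

Emit:
step_arm:
  rows:
    - [[1,0,0,0,0,0,5],[1,0,0,0,0,0,5],[1,0,0,0,0,0,5],[1,0,0,0,0,0,5],[0.5,0,0,0,0,0,5],[0.5,0,0,0,0,0,5],[0.5,0,0,0,0,0,5],[0.5,0,0,0,0,0,5],[0,0,0,0,0,0,5],[0,0,0,0,0,0,5]]

```text
t: 14.3
tcp_pos: [0.6868, 0.0056, 0.0674]
orientation: [0.0, 1.0, 0.029, -0.0]
ft_force: [-0.2, 0.7, -2.3]
width: 0.012
gripper_force: 35.0
```

Emit:
step_arm:
  rows:
    - [[0.5,0,0,0,0,0,5],[0.5,0,0,0,0,0,5],[0.5,0,0,0,0,0,5],[0.5,0,0,0,0,0,5],[0.5,0,0,0,0,0,5],[0.5,0,0,0,0,0,5],[0.5,0,0,0,0,0,5],[0.5,0,0,0,0,0,5],[0,0,0,0,0,0,5],[0,0,0,0,0,0,5]]

```text
t: 15.55
tcp_pos: [0.6907, 0.0059, 0.0674]
orientation: [-0.0, 1.0, 0.029, -0.0]
ft_force: [-0.3, -0.5, -2.3]
width: 0.0121
gripper_force: 35.0
```

Emit:
step_arm:
  rows:
    - [[0.5,0,0,0,0,0,5],[0.5,0,0,0,0,0,5],[0.5,0,0,0,0,0,5],[0.5,0,0,0,0,0,5],[0.5,0,0,0,0,0,5],[0.5,0,0,0,0,0,5],[0.5,0,0,0,0,0,5],[0.5,0,0,0,0,0,5],[0,0,0,0,0,0,5],[0,0,0,0,0,0,5]]

```text
t: 16.8
tcp_pos: [0.6914, 0.0059, 0.0671]
orientation: [0.0, 1.0, 0.029, -0.003]
ft_force: [-13.0, -1.5, 7.9]
width: 0.0119
gripper_force: 35.0
```

Contact is clear (-13 N). I relieve the preload, set the carrier down, release and rise.

Emit:
step_arm:
  rows:
    - [[-1.5,0,0,0,0,0,5],[-1.5,0,0,0,0,0,5],[0,0,0.4,0,0,0,5],[0,0,0.4,0,0,0,5],[0,0,0,0,0,0,5],[0,0,0,0,0,0,16],[0,0,0,0,0,0,25],[0,0,0,0,0,0,40],[0,0,0,0,0,0,40],[0,0,0,0,0,0,40]]

```text
t: 18.05
tcp_pos: [0.6919, 0.0059, 0.0666]
orientation: [-0.0, 1.0, 0.029, 0.0]
ft_force: [-0.1, -0.3, 0.3]
width: 0.04
gripper_force: 0.0
```

Emit:
step_arm:
  rows:
    - [[0,0,-3,0,0,0,40],[0,0,-10,0,0,0,40],[0,0,-15,0,0,0,40],[0,0,-20,0,0,0,40],[0,0,-20,0,0,0,40],[0,0,-20,0,0,0,40],[0,0,-20,0,0,0,40],[-10,0,-10,0,0,0,40],[-20,0,0,0,0,0,40],[0,0,0,0,0,0,40]]

```text
t: 19.3
tcp_pos: [0.6602, 0.0041, 0.1847]
orientation: [-0.0, 1.0, 0.029, -0.001]
ft_force: [1.1, -0.0, 0.5]
width: 0.0401
gripper_force: 0.0
```

```bash
python3 -c "
from h import *
s=snap('wrist');t=snap('side');st=telemetry.read_state();print(st['tcp_pos'],st['ft_force'],st['width'])
a=cv2.resize(s['img'][0:400,200:440],(360,600));b=cv2.resize(t['img'][140:260,270:478],None,fx=2.1,fy=2.1,interpolation=3)
c=np.zeros((600,800,3),np.uint8);c[:,:360]=a;c[:b.shape[0],362:362+b.shape[1]]=b[:,:438]
cv2.imwrite('pics/f.png',c[:,:,::-1])"
```

```text
[0.66177149 0.00416321 0.18464795] [-0.06435959  0.94997982  0.48158026] 0.04020029434007956
```

View pics/f.png

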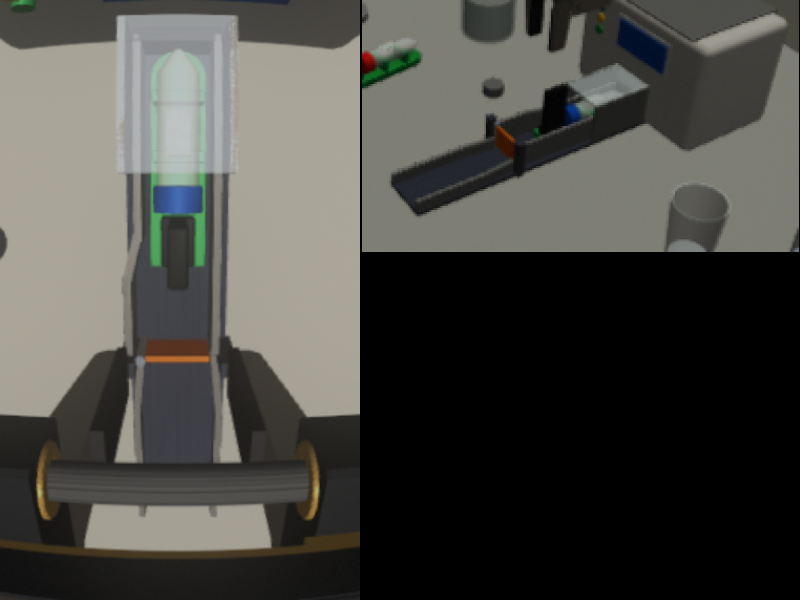

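The left panel shows the carrier straight in the bay, nose at (178,52) under the hood, with the gate closed across the lane at (177,357). The right panel (side view) also shows the gate closed and the fingers clear of the fin.

```bash
python3 -c "
from h import *
print(job_done())"
```

```text
the job is handed in; nothing more can be done
None
```

I slid the blue-capped carrier in until it touched the end stop, then let go. The last pictures show it straight in the bay with the gate closed behind it, and the job is handed in; no verdict came back.

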